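Fit the saddle stop and set the router cutter from its zero stop

TASK

Set up the router table for a stopped groove: first drop the saddle stop astride the fence, centred on the pencil line and sitting right down, and let go of it. Then take the handwheel's handle, wind the lift clockwise all the way down to its stop, and wind it back up exactly two full turns. Finish still gripping the handle at that setting, so the lift cannot creep while I lock it, and leave the other tools where they lie.

Things in the scene. Friction and masses are not known exactly. Their poses are not given: they have to be found in the camera images.
- saddle: saddle stop: light beech block 54 (x) x 50 (y) x 80 mm high, like a square arch: a slot 28 wide, 35 deep runs right through its underside along its y, between two cheeks 13 thick; above the slot it is solid, 45 high. 0.12 kg. Origin at the centre of its underside (the cheeks' feet), z up. Starts standing on its cheeks on the bench, left of the router table
- fence_mark: pale masking tape folded over the router fence's top, left of the cutter, with a dark pencil line across. Origin on the line, mid-thickness, on the fence's top face 108 mm above the bench; y along the fence, x through it away from the robot. The fence is an upright board 22 mm thick, 80 high; within 40 mm of the line both its sides are clear but for its foot, 10 high, behind
- lift_wheel (a joint): angle of the router lift's handwheel, rad: 0 at the lower stop (hard; cutter flush with the table), growing as it turns anticlockwise seen from above, which raises the cutter 2 mm a turn. Upper end 8 turns away. Starts 0.4 to 1.2 turns above the lower stop; steady drag about 0.12 N m (2 N at the handle); stays where it is left
- wheel_axis (a point): point on the handwheel's upright axis, at the height of the top of its rim (68 mm above the bench). The wheel is a flat three-spoke steel handwheel, 136 mm across, on a stem at the near right corner of the lift plate
- crank_handle: the wheel's handle: an upright black grip, 24 mm in diameter and 62 high, standing on the rim 60 mm from the axis. Origin at the centre of its foot, 70 mm above the bench; z up. It spins freely on its own pin, so a hand holding it can keep its direction while it goes round
- offcut: plain solid beech offcut lying flat, 45 x 100 x 30 (no slot), on the bench; leave it
- push_block: plywood push block 140 x 75, 50 high over its wooden grip, lying on the router table; leave it
- spanner: flat steel spanner 160 long, lying on the router table; leave it
- bench_brush: wooden bench brush 200 long, lying on the bench to the right; leave it
- try_square: try square, 110 wooden stock and 150 steel blade, flat on the bench near the robot's left; leave it
- tape_roll: roll of masking tape, 90 across, 25 high, lying flat on the router table to the right of the wheel; leave it
- glue_bottle: white glue bottle, 60 across, 170 tall, far to the right; leave it
Things that resemble listed ones, but are neither listed nor needed, are in the scene too. Leave any black look-alike of the saddle alone.

How it is judged:
By the outcome, as a careful person would: the job done as asked, in the order asked, and still so for the second after the job is handed in, while the arm keeps its last pose, push and grip.
It also fails if it takes over 64 s, if anything falls off the work surface, if the arm or the gripper's body presses on something with over 40 N, if the wrist force passes 120 N, or if a joint passes its speed limit or range.

ROBOT

A 6-joint arm with a two-finger parallel gripper is mounted at the origin on the work surface. World frame = base frame: x ahead of the robot, y to its left, z up, the work surface at z = 0. Lengths are in mm, angles in rad, forces in N, time in s.
With the tool pointing down it reaches from about 350 to 975 mm from the base axis. Payload 17.4 kg.
Tool frame: the origin (TCP) lies on the front face of the gripper's body, between the roots of the fingers; the fingertips stand 73 mm ahead of it and the grasp point (between the pads) lies 54 mm ahead of it; z points along the fingers, y is the line along which they close (so a half turn about z gives the same grasp; the last joint's range is limited). The gripper opens to 85 mm and grips with 20 to 120 N. Pads are 22 mm wide; open, the fingers measure 114 mm over their backs; the gripper's body (76 mm by 85 mm) begins 54 mm behind the grasp point. The pads swing forward as they close: fully open they stand 13 mm farther back than shut.
Start: joints at [1.19, 0.116, 1.442, -0, 1.584, -0.038], TCP at [226.893, 635.73, 303.903] pointing down, gripper open.
Joint ranges: [-2.83, 2.83], [-0.83, 2.19], [0.07, 2.5], [-1.14, 4.28], [0.01, 3], [-2.97, 2.97]. Speed limits (rad/s): [1.89, 1.89, 2.22, 3.14, 3.14, 3.14].

INTERFACE

Orientations are given as a unit quaternion [x, y, z, w].
In Python, from rig import bot, eyes, ticket gives the robot as it stands.
- The arm moves only by the shell command python3 -m pendant 'ROWS' [FORCE]. ROWS is JSON, a list of rows, each an object with "jaw": the opening, from -1 (shut) to 1 (fully open); "offset": the shift along the tool's x, y, z in cm, a list of three; "roll": the turn about the tool's z in degrees. In form: [{"jaw": jaw, "offset": [x, y, z], "roll": roll}, ...]. A call has 1 to 5 rows; each row is the pose to reach, as a shift and turn from the pose commanded when the call began, along the tool's axes at that moment; what a row does not reach only later rows make up. A row lasts 1/12 s, in which the tool goes at most 41.7 mm and 7.16 degrees, less where a joint would pass 70% of its speed; a pose out of reach is approached as far as the arm can. A call with a gripper value outside its range is refused whole. The fingers move at their own pace and stop on an object; FORCE is the grip in N (left out, the last holds). Time passes only in rows, so rows that repeat a pose let the fingers close. It gives the time, the measured TCP pose, the force, the opening and the grip force at its end, in the units of the state.
- bot.sense(): the state, without advancing time (a new reading comes with each control period).
- eyes.camera(name): name is "side" or "top"; returns a dict with "color" (480x640x3 uint8, blue, green, red), "depth" (480x640 float32, mm along the optical axis (not along the pixel's ray), 0 where there is no reading), "fx", "fy", "cx", "cy" (pixels), "eye" and "attitude" of the camera in the world. Camera axes: x right, y up, looking along -z (the intrinsics and any distortion apply to the point x, -y, -z); pixel columns grow to the right and rows downward; lengths in mm; the calibration is good to about 2 mm. A picture is of the moment at which its call begins.
- ticket.job_done(): hands the job in; it is judged then, once.
Trained networks look in a picture, given as the dict that the camera call returned (one of the last four; its "shot" number tells which), for a name from the list of things; names that differ only in an ending like _2 or _b are one class to them, and where a whole thing is asked for, a point or a joint stands for the part that bears it (a point fixed in the world has none). Each returns a list of dicts, best first, with "conf" (0 to 1); they miss things now and then, are a little off and sometimes report something else, mostly with a low value. They report only what shows in the picture. A call takes as long as a camera call. They do not tell look-alikes from the thing itself.
- eyes.find_in(picture, label): "point" ([x, y, z] in mm, in world coordinates, good to about 4 mm: the middle of the surface that is visible of it).
- eyes.regions_of(picture, label): "region" (480x640 bool, what is visible of it).
- eyes.spot_point(picture, label): "point" ([x, y, z] in mm, in world coordinates, good to about 4 mm: a listed point, or the origin of a listed thing).
The state is a dict: "time_s": time; "joint_positions": joint angles; "dq": joint speeds; "effort": joint torques, N m; "tcp_pos": TCP position; "orientation": TCP orientation; "wrist_force": force on the tool from outside, world axes, zero at the start; "wrist_torque": the same for the moment, N m; "finger_gap": finger opening in mm; "grasp_force": force on a finger pad.
Only numpy, scipy, OpenCV 4.12 (cv2) and the standard library are available. Lean on these libraries where they do the work, as an engineer would, in place of code of your own. Each camera call takes 0.05 s, during which the arm holds its last target. There are 200 camera calls.

## Working session

There is one attempt and no reset: what is moved stays moved. The work goes in short steps, Python scripts to look and compute and a shell command to move; the robot and the scene stay as the last step left them, time stands still between calls to the robot, and variables do not carry over. Pictures are saved under pics/ and viewed, at most 10 in all, crops included, and the job is handed in when it is done.

```bash
mkdir -p pics; ls
cat > h.py <<'E'
import numpy as np,cv2,json
from scipy.spatial.transform import Rotation as R
from rig import bot,eyes,ticket
def w(c,u,v,d=None):
    d=c["depth"][int(v),int(u)] if d is None else d
    p=np.array([(u-c["cx"])/c["fx"]*d,-(v-c["cy"])/c["fy"]*d,-d])
    return R.from_quat(c["attitude"]).apply(p)+c["eye"]
def cloud(c):
    v,u=np.mgrid[0:480,0:640]; d=c["depth"]
    p=np.stack([(u-c["cx"])/c["fx"]*d,-(v-c["cy"])/c["fy"]*d,-d],-1)
    q=R.from_quat(c["attitude"]).as_matrix()
    o=p@q.T+np.array(c["eye"]); o[d==0]=np.nan; return o
def px(c,P):
    p=R.from_quat(c["attitude"]).inv().apply(np.array(P)-c["eye"])
    return c["cx"]+c["fx"]*p[0]/-p[2], c["cy"]-c["fy"]*p[1]/-p[2]
E
python3 - <<'E'
from h import *
s=bot.sense();print(s)
for n in("top","side"):
    c=eyes.camera(n);cv2.imwrite(f"pics/{n}0.png",c["color"])
    print(n,{k:v for k,v in c.items() if k not in("color","depth")})
    for l in("saddle","fence_mark","wheel_axis","crank_handle"):
        try:
            print(l,[(np.round(r["point"],1).tolist(),round(r["conf"],2)) for r in eyes.spot_point(c,l)])
        except Exception as e: print(l,e)
E
```

```text
pics
{'time_s': 0.0, 'joint_positions': array([ 1.19019833e+00,  1.16484385e-01,  1.44225380e+00,  2.69196123e-05,
        1.58401792e+00, -3.77900291e-02]), 'dq': array([ 0.00109742, -0.00074811,  0.00112473, -0.00016811,  0.00043251,
       -0.00240513]), 'effort': array([ 7.97260327e-05, -7.32011175e+01, -6.32474971e+01,  9.89500995e-05,
        6.36567434e-03, -8.29147166e-05]), 'tcp_pos': array([226.84649999, 635.62645394, 303.17032754]), 'orientation': array([ 1.70565733e-01,  9.85346128e-01, -5.66248671e-04, -1.33973276e-04]), 'wrist_force': array([ 0.27435059, -0.47254939,  0.16635069]), 'wrist_torque': array([ 0.02339111,  0.00719571, -0.01844845]), 'grasp_force': 0.0, 'finger_gap': 85.59191975687487}
top {'fx': 584.8423965991417, 'fy': 584.8423965991417, 'cx': 322.0658512672564, 'cy': 238.33596279693694, 'eye': array([ 261.38650199,  -32.60657114, 1408.05890242]), 'attitude': array([ 0.05013364, -0.06196114, -0.70138032,  0.70831707]), 'shot': 1}
saddle [([443.6, 229.0, 1.0], 0.92), ([467.1, 436.6, -4.2], 0.62), ([471.4, 333.9, -0.4], 0.6)]
fence_mark [([635.3, 43.2, 112.2], 0.53)]
wheel_axis [([484.2, -216.6, 67.1], 0.63)]
crank_handle [([542.3, -218.2, 68.4], 0.45)]
side {'fx': 579.8958454501322, 'fy': 579.8958454501322, 'cx': 327.9954534127514, 'cy': 249.1131575599883, 'eye': array([ 128.28206031, -954.71433542, 1230.83886939]), 'attitude': array([ 0.34605273, -0.06869539, -0.16027876,  0.92186722]), 'shot': 2}
saddle [([447.5, 233.1, 1.6], 0.88)]
fence_mark [([634.2, 46.5, 105.9], 0.38)]
wheel_axis [([489.2, -213.8, 65.8], 0.81)]
crank_handle [([605.8, 322.1, 0.1], 0.66), ([543.0, -213.8, 67.3], 0.59)]
```

View pics/top0.png

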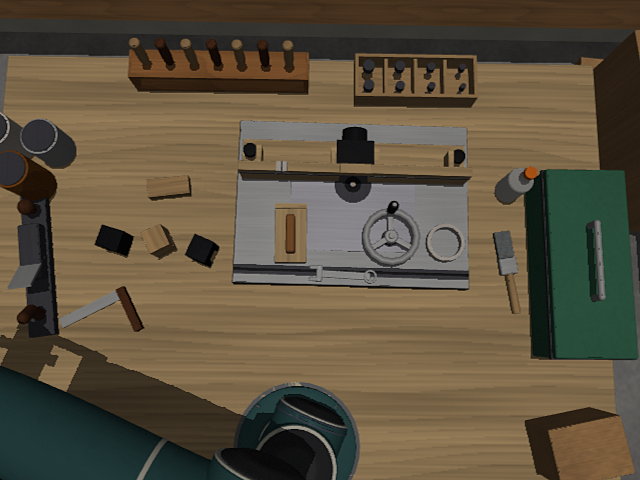

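View pics/side0.png

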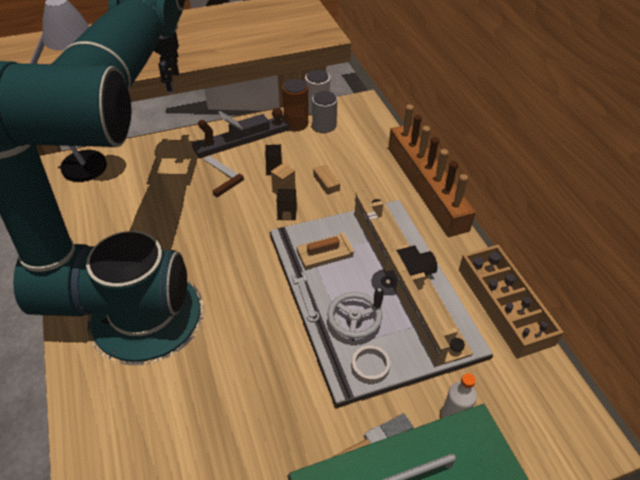

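The top view shows the beech saddle at about (158,240), with black look-alikes at (114,240) and (203,250). The tape is at (281,165), the wheel at (391,237) and the handle at (393,207). Next I'll measure the saddle's yaw, the fence and the pencil line.

Run:
```python
from h import *
T=eyes.camera("top");S=eyes.camera("side")
def fit(P,a):
    r=cv2.minAreaRect(P[:,:2].astype(np.float32));print(a,len(P),"c",np.round(r[0],1),"sz",np.round(r[1],1),"ang",round(r[2],1),"z",np.round(np.median(P[:,2]),1))
for n,c in(("top",T),("side",S)):
    C=cloud(c)
    m=(abs(C[...,0]-471)<60)&(abs(C[...,1]-334)<60)&(C[...,2]>72)&(C[...,2]<90)&(c["color"].mean(-1)>90)
    m=cv2.morphologyEx(m.astype(np.uint8),cv2.MORPH_OPEN,np.ones((2,2)))>0
    fit(C[m],n+" saddle")
    m=(abs(C[...,0]-635)<50)&(abs(C[...,1]-43)<80)&(C[...,2]>103)&(C[...,2]<114)
    P=C[m];fit(P,n+" fence")
    k=np.polyfit(P[:,1],P[:,0],1);print("x=",k)
    m=(C[...,2]>120)&(C[...,2]<140)&(abs(C[...,0]-542)<25)&(abs(C[...,1]+217)<25);fit(C[m],n+" handle")
    m=(C[...,2]>60)&(C[...,2]<74)&(abs(C[...,0]-485)<80)&(abs(C[...,1]+216)<80);
    q,rr=cv2.minEnclosingCircle(C[m][:,:2].astype(np.float32));print("wheel",q,rr)
    u,v=px(c,(635,44,108));print(u,v)
a=cv2.resize(T["color"][130:200,240:330],None,fx=6,fy=6,interpolation=2)
u,v=map(int,px(S,(471,334,40)));b=cv2.resize(S["color"][v-32:v+38,u-35:u+35],None,fx=6,fy=6,interpolation=2)
print(u,v)
e=S
u,v=map(int,px(S,(635,44,108)));
d=cv2.resize(S["color"][v-32:v+38,u-35:u+35],None,fx=6,fy=6,interpolation=2)
u,v=map(int,px(T,(471,334,60)))
f=cv2.resize(T["color"][v-35:v+35,u-45:u+45],None,fx=6,fy=6,interpolation=2)
im=np.hstack([a,b,d,f])
im=np.vstack([np.hstack([a[:,:],b]),np.hstack([f,d])]);im=cv2.resize(im,None,fx=.7,fy=.7)
cv2.imwrite("pics/crop1.png",im);print(im.shape)
```

```text
top saddle 468 c [468.5 328.4] sz [51.9 46.1] ang 29.2 z nan
top fence 673 c [637.   43.3] sz [159.3  24.8] ang 88.8 z 108.4
x= [2.09948988e-02 6.35136301e+02]
top handle 77 c [ 543.5 -213.4] sz [19.8 19.2] ang 8.1 z 130.8
wheel (484.0878601074219, -215.6425323486328) 67.84257507324219
280.1574048758742 166.6479665778821
side saddle 190 c [471.4 325.7] sz [54.1 49.6] ang 27.2 z 78.9
side fence 341 c [637.3  42.9] sz [ 27.  159.7] ang 0.2 z 107.3
x= [1.77109879e-02 6.35531898e+02]
side handle 67 c [ 543.3 -216.7] sz [20.  20.2] ang 1.7 z 129.5
wheel (484.94744873046875, -216.74794006347656) 68.26851654052734
370.4625896521653 215.0580452544506
282 179
(588, 672, 3)
```

View pics/crop1.png

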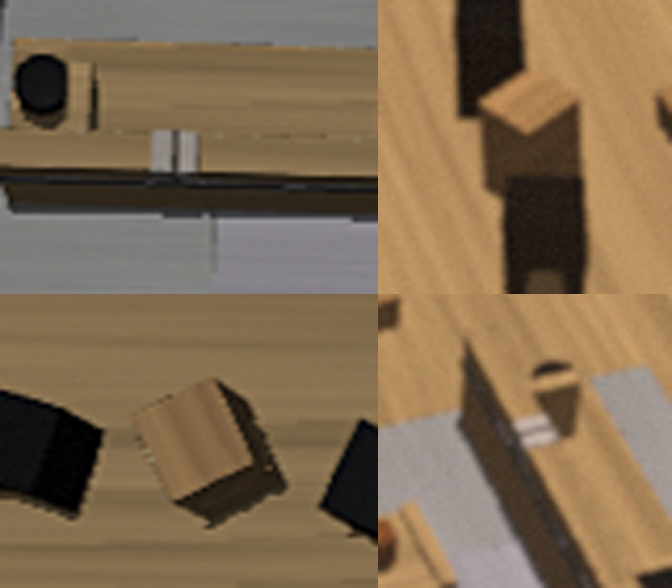

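The crops show the pencil line mid-tape, at about (282,166) in the top view. The saddle's long edge lies at about 28°. Next I'll check which way the slot runs and pin down the line.

```bash
cat >> h.py <<'E'
def plan(tcp,yaw):
    """offset cm in tool axes & roll deg so that TCP->tcp and tool y axis along yaw deg (mod 180)"""
    s=bot.sense();q=R.from_quat(s["orientation"]);M=q.as_matrix()
    o=q.inv().apply(np.array(tcp)-s["tcp_pos"])/10
    cur=np.degrees(np.arctan2(M[1,1],M[0,1]))
    d=-( (yaw-cur+90)%180-90)   # tool z down: + roll turns clockwise from above
    print("t",round(s["time_s"],2),"tcp",np.round(s["tcp_pos"],1),"yaw",round(cur,2),"offset",np.round(o,2),"roll",round(d,2),"F",np.round(s["wrist_force"],1),"gap",round(s["finger_gap"],1),"tilt",np.round(M[:,2],4),"j6",round(s["joint_positions"][5],2))
E
python3 - <<'E'
from h import *
T=eyes.camera("top");S=eyes.camera("side")
a=np.radians(28);ex=np.array([np.cos(a),np.sin(a)]);ey=np.array([-ex[1],ex[0]])
for n,c in(("top",T),("side",S)):
    C=cloud(c);b=np.stack([(C[...,:2]-[470,327])@ex,(C[...,:2]-[470,327])@ey,C[...,2]],-1)
    m=(abs(b[...,0])<29)&(abs(b[...,1])<27)&(b[...,2]<70)
    for lo,hi in((-5,35),(35,68)):
        k=m&(b[...,2]>lo)&(b[...,2]<=hi);P=b[k]
        print(n,lo,hi,len(P));
        H=np.histogram2d(P[:,0],P[:,1],bins=[[-30,-20,-10,0,10,20,30],[-30,-20,-10,0,10,20,30]])[0];print(H.astype(int))
    # pencil line: ray-plane z=108
    q=R.from_quat(c["attitude"]);u0,v0=map(int,px(c,(637,43,108)))
    g=cv2.cvtColor(c["color"],6).astype(float)
    print(u0,v0);print(g[v0-5:v0+6,u0-8:u0+9].astype(int))
    def pl(u,v):
        d=q.apply([(u-c["cx"])/c["fx"],-(v-c["cy"])/c["fy"],-1]);t=(108-c["eye"][2])/d[2];return np.round(c["eye"]+t*d,1)
    for uv in((u0,v0),(u0+1,v0),(u0,v0+1)):print(uv,pl(*uv))
plan((300,300,300),28)
E
```

```text
top -5 35 182
[[18 18 20 19 19 14]
 [14  0  0  0  0  0]
 [11  2  0  0  0  0]
 [11  4  0  0  0  0]
 [17  4  0  0  0  0]
 [11  0  0  0  0  0]]
top 35 68 117
[[ 8 14 15 15 15  9]
 [10  0  0  0  0  0]
 [ 9  0  0  0  0  0]
 [ 7  0  0  0  0  0]
 [ 8  0  0  0  0  0]
 [ 7  0  0  0  0  0]]
280 165
[[105 105 104 104 107 109 109 109 108 102 105 111 106 107 107 106 106]
 [ 97  96  93  99 122 136 136 137 125  73  90 137 128 128 123 112 110]
 [110 108 108 110 126 140 139 141 131  77  95 150 144 144 122  95 111]
 [105 105 104 111 130 140 138 140 129  77  98 148 143 143 121  92 106]
 [108 107 105 112 131 141 138 138 130  79  94 143 140 144 124  93 106]
 [110 110 109 115 131 140 137 139 126  77  95 146 138 142 123  95 109]
 [112 113 111 116 132 139 136 139 129  75  94 144 140 143 120  94 112]
 [115 115 114 118 130 138 137 141 119  51  96 145 143 146 114  84 116]
 [118 120 118 121 134 140 141 145 120  51  98 148 142 145 113  87 119]
 [116 118 114 123 139 139 139 145 123  54 102 149 144 147 117  89 123]
 [ 67  72  54  77 118 115 112 130 122  62 105 145 142 143 117  87 117]]
(280, 165) [638.9  44.4 108.
[... 667 characters left out ...]
78 178 170 159 157 147 133 103  83  66  64]
 [ 60  67  63  64  96 133 151 147 146 146 145 138 140 136  99  73  64]
 [ 55  66  71  65  68  94 123 140 153 168 176 178 176 166 129  88  70]
 [ 60  57  66  69  64  85 141 175 181 180 182 185 179 165 137 112 112]
 [ 54  55  65  71  60  78 126 164 172 166 164 168 153 135 131 134 144]
 [ 54  58  52  55  54  62  97 136 145 145 140 144 142 138 134 142 147]
 [ 58  56  54  48  48  56  74 105 135 147 146 141 140 140 139 142 144]]
(371, 215) [636.5  43.7 108. ]
(372, 215) [639.   42.8 108. ]
(371, 216) [635.   40.2 108. ]
t 0.7 tcp [226.9 635.7 303.9] yaw 70.36 offset [-18.17 -29.16   0.39] roll 42.36 F [-0.3 -0.5  0.1] gap 85.3 tilt [-0. -0. -1.] j6 -0.04
```

The slot runs along the block's y (about 118°), so I'll grip the x faces at yaw 28°. First I move over the saddle.

```bash
python3 - <<'E'
from h import *
plan((470,327,200),28)
E
python3 -m pendant '[{"jaw":1,"offset":[-3,-3.0,0],"roll":7},{"jaw":1,"offset":[-6,-6,0],"roll":14},{"jaw":1,"offset":[-9,-9,0],"roll":21},{"jaw":1,"offset":[-12,-12,0],"roll":28},{"jaw":1,"offset":[-12,-12,0],"roll":35}]' 60
python3 - <<'E'
from h import *
plan((470,327,200),28)
E
```

```text
t 0.7 tcp [226.9 635.7 303.9] yaw 70.36 offset [-33.28 -20.9   10.39] roll 42.36 F [-0.3 -0.5  0.1] gap 85.3 tilt [-0. -0. -1.] j6 -0.04
time_s: 1.12
tcp_pos: [301.5, 478.1, 304.5]
orientation: [0.463, 0.886, 0.0, 0.001]
wrist_force: [-0.9, -0.3, -0.7]
finger_gap: 85.5
grasp_force: 0.0
t 1.12 tcp [301.5 478.1 304.5] yaw 34.86 offset [-22.02   5.18  10.48] roll 6.86 F [-0.9 -0.3 -0.7] gap 85.5 tilt [ 1.4e-03 -2.0e-04 -1.0e+00] j6 0.36
```

```bash
python3 -m pendant '[{"jaw":1,"offset":[-4,1,0],"roll":3},{"jaw":1,"offset":[-8,2,0],"roll":6.5},{"jaw":1,"offset":[-12,3,1],"roll":7},{"jaw":1,"offset":[-16,4,3],"roll":7},{"jaw":1,"offset":[-19,4.5,6],"roll":7}]' >/dev/null
python3 -m pendant '[{"jaw":1,"offset":[-2,0.5,2],"roll":0},{"jaw":1,"offset":[-3,0.7,4],"roll":0},{"jaw":1,"offset":[-3,0.7,4],"roll":0},{"jaw":1,"offset":[-3,0.7,4],"roll":0}]'
python3 - <<'E'
from h import *
plan((470,327,114),28)
T=eyes.camera("top");C=cloud(T)
m=(abs(C[...,0]-470)<45)&(abs(C[...,1]-327)<45)&(C[...,2]>74)&(C[...,2]<86);print(m.sum())
S=eyes.camera("side");im=np.hstack([cv2.resize(T["color"][190:290,100:215],(460,400)),cv2.resize(S["color"][130:230,240:325],(340,400))])
cv2.imwrite("pics/pre.png",im)
E
```

```text
time_s: 1.87
tcp_pos: [463.6, 333.0, 207.4]
orientation: [0.513, 0.858, -0.001, -0.0]
wrist_force: [-0.9, 0.7, 0.8]
finger_gap: 85.7
grasp_force: 0.0
t 1.87 tcp [463.6 333.  207.4] yaw 28.3 offset [-0.83  0.29  9.34] roll 0.3 F [-0.9  0.7  0.8] gap 85.7 tilt [-1.4e-03 -7.0e-04 -1.0e+00] j6 0.08
19
```

View pics/pre.png

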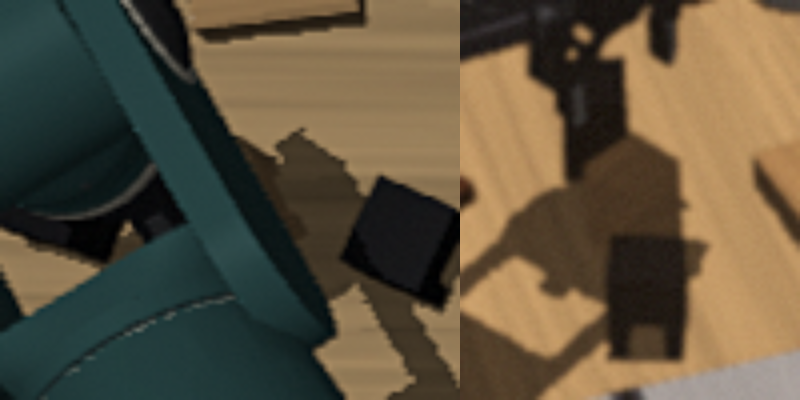

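The gripper is centred above the saddle and the fingers are clear of both black blocks. Descending.

```bash
python3 -m pendant '[{"jaw":1,"offset":[-0.8,0.3,0],"roll":0.3},{"jaw":1,"offset":[-0.8,0.3,3],"roll":0.3},{"jaw":1,"offset":[-0.8,0.3,6],"roll":0.3},{"jaw":1,"offset":[-0.8,0.3,8.5],"roll":0.3},{"jaw":1,"offset":[-0.8,0.3,9.3],"roll":0.3}]'
python3 -m pendant '[{"jaw":1,"offset":[0,0,0],"roll":0},{"jaw":-1,"offset":[0,0,0],"roll":0},{"jaw":-1,"offset":[0,0,0],"roll":0},{"jaw":-1,"offset":[0,0,0],"roll":0},{"jaw":-1,"offset":[0,0,0],"roll":0}]' 50
python3 -m pendant '[{"jaw":-1,"offset":[0,0,0],"roll":0},{"jaw":-1,"offset":[0,0,0],"roll":0},{"jaw":-1,"offset":[0,0,0],"roll":0},{"jaw":-1,"offset":[0,0,0],"roll":0}]'
python3 - <<'E'
from h import *
plan((470,327,114),28)
E
```

```text
time_s: 2.38
tcp_pos: [469.2, 327.5, 112.1]
orientation: [0.514, 0.858, -0.001, -0.001]
wrist_force: [-0.4, -0.9, -0.2]
finger_gap: 85.4
grasp_force: 0.0
time_s: 2.8
tcp_pos: [470.8, 328.3, 117.1]
orientation: [0.515, 0.857, 0.001, 0.001]
wrist_force: [-0.6, -0.5, 5.6]
finger_gap: 53.3
grasp_force: 52.7
time_s: 3.13
tcp_pos: [470.8, 328.3, 117.1]
orientation: [0.515, 0.857, 0.001, 0.001]
wrist_force: [-0.5, 0.3, 6.0]
finger_gap: 53.0
grasp_force: 52.7
t 3.13 tcp [470.8 328.3 117.1] yaw 28.06 offset [-0.07 -0.13  0.31] roll 0.06 F [-0.5  0.3  6. ] gap 53.0 tilt [ 0.0026  0.0018 -1.    ] j6 0.07
```

```bash
python3 -m pendant '[{"jaw":-1,"offset":[0,0,-2],"roll":0},{"jaw":-1,"offset":[0,0,-5],"roll":0},{"jaw":-1,"offset":[0,0,-9],"roll":0},{"jaw":-1,"offset":[0,0,-12.5],"roll":0},{"jaw":-1,"offset":[0,0,-14],"roll":0}]'
python3 - <<'E'
from h import *
plan((637,43,250),-1.1)
E
```

```text
time_s: 3.55
tcp_pos: [470.7, 328.1, 261.4]
orientation: [0.515, 0.857, 0.003, 0.002]
wrist_force: [1.0, 0.5, -1.2]
finger_gap: 53.6
grasp_force: 53.3
t 3.55 tcp [470.7 328.1 261.4] yaw 28.06 offset [-32.99   1.25   1.13] roll 29.16 F [ 1.   0.5 -1.2] gap 53.6 tilt [ 0.0059  0.0037 -1.    ] j6 0.07
```

```bash
python3 -m pendant '[{"jaw":-1,"offset":[-3,0,0],"roll":6},{"jaw":-1,"offset":[-6,0,0],"roll":12},{"jaw":-1,"offset":[-9,0,0],"roll":18},{"jaw":-1,"offset":[-12.5,0,0],"roll":24},{"jaw":-1,"offset":[-16,0.5,0],"roll":29}]'
python3 - <<'E'
from h import *
plan((637,43,250),-1.1)
E
```

```text
time_s: 3.97
tcp_pos: [549.8, 187.5, 255.6]
orientation: [0.715, 0.7, 0.0, 0.0]
wrist_force: [0.4, 1.0, -1.6]
finger_gap: 53.9
grasp_force: 53.0
t 3.97 tcp [549.8 187.5 255.6] yaw -1.22 offset [-14.26   9.02   0.57] roll -0.12 F [ 0.4  1.  -1.6] gap 53.9 tilt [ 1.e-03  3.e-04 -1.e+00] j6 0.31
```

```bash
python3 -m pendant '[{"jaw":-1,"offset":[-3,2,0],"roll":-0.1},{"jaw":-1,"offset":[-6,4,0],"roll":-0.1},{"jaw":-1,"offset":[-9,6,0],"roll":-0.1},{"jaw":-1,"offset":[-12,8,0],"roll":-0.1},{"jaw":-1,"offset":[-14,9,0],"roll":-0.1}]' >/dev/null
python3 -m pendant '[{"jaw":-1,"offset":[0,0,0],"roll":0},{"jaw":-1,"offset":[0,0,0],"roll":0},{"jaw":-1,"offset":[0,0,0],"roll":0}]'
cat > see.py <<'E'
from h import *
import sys
plan((637.1,42.7,250),-1.1)
T=eyes.camera("top");S=eyes.camera("side");z=float(sys.argv[1])
ims=[]
for n,c in(("top",T),("side",S)):
    print(n,[(np.round(r["point"],1).tolist(),round(r["conf"],2)) for r in eyes.spot_point(c,"saddle")])
    C=cloud(c)
    m=(abs(C[...,0]-637)<34)&(abs(C[...,1]-43)<32)&(C[...,2]>z+5)&(C[...,2]<z+74)&(c["color"].mean(-1)>35)
    P=C[m];print(len(P),np.round(np.percentile(P,[2,50,98],axis=0),1).tolist() if len(P) else 0)
    u,v=map(int,px(c,(637,43,z+30)));ims.append(cv2.resize(c["color"][v-40:v+40,u-40:u+40],(400,400),interpolation=2))
cv2.imwrite(sys.argv[2],np.hstack(ims))
E
python3 see.py 133 pics/over.png
```

```text
time_s: 4.63
tcp_pos: [637.3, 47.7, 255.0]
orientation: [0.712, 0.702, 0.0, -0.0]
wrist_force: [-0.0, -0.1, -1.2]
finger_gap: 53.1
grasp_force: 53.1
t 4.63 tcp [637.3  47.7 255. ] yaw -0.85 offset [-0.5  -0.01  0.5 ] roll 0.25 F [-0.  -0.1 -1.2] gap 53.1 tilt [ 1.e-04  2.e-04 -1.e+00] j6 0.05
top [([444.0, 228.2, -1.4], 0.72), ([482.5, -216.2, 66.9], 0.64), ([639.6, 55.4, 137.7], 0.55)]
14 [[620.9, 23.6, 148.5], [650.7, 24.2, 177.1], [656.9, 24.7, 205.3]]
side [([445.5, 227.7, 0.6], 0.76), ([468.1, 438.9, -1.8], 0.71), ([634.6, 51.2, 140.4], 0.6)]
382 [[605.2, 20.6, 139.9], [624.4, 26.7, 177.2], [661.9, 66.6, 205.8]]
```

View pics/over.png

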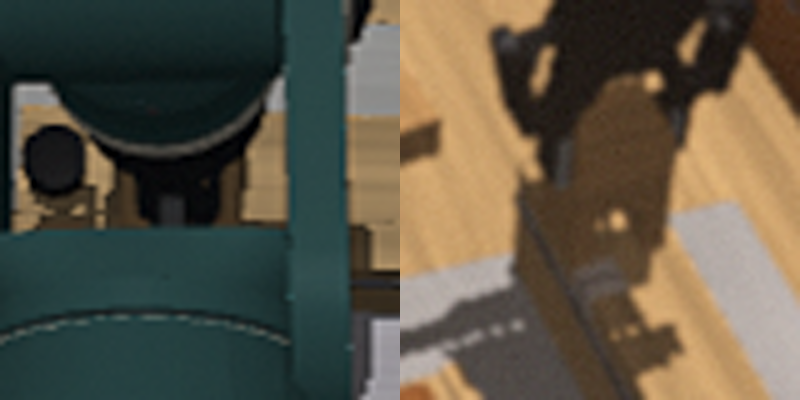

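Run:
```python
from h import *
S=eyes.camera("side");T=eyes.camera("top")
for c in(S,T):
    C=cloud(c)
    m=(C[...,0]>606)&(C[...,0]<668)&(C[...,1]>10)&(C[...,1]<70)&(C[...,2]>125)&(C[...,2]<205)
    P=C[m]
    for z in range(125,205,10):
        Q=P[(P[:,2]>=z)&(P[:,2]<z+10)]
        f=Q[abs(Q[:,1]-24)<7]
        if len(f)>3: print(z,len(Q),"face y",np.round(np.percentile(f[:,1],[10,50,90]),1),"x",np.round([f[:,0].min(),f[:,0].max()],1),"slope",np.round(np.polyfit(f[:,0],f[:,1],1)[0],3),"edge x all",np.round(Q[:,0].min(),1))
```

```text
135 33 face y [24.7 26.9 29.9] x [608.5 660.6] slope -0.016 edge x all 608.5
145 54 face y [23.  25.3 28.6] x [607.2 662.4] slope -0.047 edge x all 607.2
155 46 face y [24.4 25.9 28.3] x [608.  663.1] slope 0.011 edge x all 608.0
165 53 face y [23.3 25.6 29.2] x [609.5 660.6] slope -0.031 edge x all 607.4
175 58 face y [23.  25.7 28. ] x [609.4 663.9] slope -0.013 edge x all 608.7
185 58 face y [23.4 25.6 27.9] x [609.1 660.8] slope -0.048 edge x all 606.7
195 63 face y [22.8 25.5 28. ] x [608.7 663. ] slope -0.031 edge x all 606.2
185 6 face y [24.6 24.7 24.7] x [620.5 632.4] slope 0.004 edge x all 620.5
195 6 face y [24.5 24.6 24.7] x [633.6 643.2] slope -0.009 edge x all 633.6
```

Both cameras say to shift about −7.9 mm in y. I'll do that, then lower with force checks.

```bash
python3 -m pendant '[{"jaw":-1,"offset":[-0.4,0.05,0],"roll":0.2},{"jaw":-1,"offset":[-0.78,0.05,0],"roll":0.2},{"jaw":-1,"offset":[-0.78,0.05,1],"roll":0.2},{"jaw":-1,"offset":[-0.78,0.05,2],"roll":0.2},{"jaw":-1,"offset":[-0.78,0.05,2],"roll":0.2}]' 
python3 -m pendant '[{"jaw":-1,"offset":[0,0,0.4],"roll":0},{"jaw":-1,"offset":[0,0,0.8],"roll":0},{"jaw":-1,"offset":[0,0,1.2],"roll":0},{"jaw":-1,"offset":[0,0,1.6],"roll":0},{"jaw":-1,"offset":[0,0,1.6],"roll":0}]'
```

```text
time_s: 5.35
tcp_pos: [637.2, 39.5, 231.6]
orientation: [0.714, 0.701, -0.001, -0.001]
wrist_force: [-0.2, 0.4, -2.5]
finger_gap: 53.4
grasp_force: 53.1
time_s: 5.77
tcp_pos: [637.6, 39.6, 217.8]
orientation: [0.713, 0.701, -0.0, -0.0]
wrist_force: [0.4, -0.6, -2.5]
finger_gap: 53.2
grasp_force: 53.1
```

Past the top of the fence without contact. I'll keep going down.

```bash
python3 -m pendant '[{"jaw":-1,"offset":[0,0,0.5],"roll":0},{"jaw":-1,"offset":[0,0,1.0],"roll":0},{"jaw":-1,"offset":[0,0,1.5],"roll":0},{"jaw":-1,"offset":[0,0,2.0],"roll":0},{"jaw":-1,"offset":[0,0,2.4],"roll":0}]' 
python3 -m pendant '[{"jaw":-1,"offset":[0,0,0.3],"roll":0},{"jaw":-1,"offset":[0,0,0.4],"roll":0},{"jaw":-1,"offset":[0,0,0.4],"roll":0}]'
```

```text
time_s: 6.18
tcp_pos: [637.7, 39.6, 194.0]
orientation: [0.714, 0.701, -0.0, -0.0]
wrist_force: [-0.1, -0.3, -0.6]
finger_gap: 53.3
grasp_force: 53.1
time_s: 6.43
tcp_pos: [637.8, 39.6, 190.6]
orientation: [0.713, 0.701, -0.0, -0.0]
wrist_force: [0.3, 0.1, -1.6]
finger_gap: 53.5
grasp_force: 53.4
```

```bash
python3 see.py 73 pics/on.png
```

```text
t 6.43 tcp [637.8  39.6 190.6] yaw -1.04 offset [ 0.31 -0.08 -5.94] roll 0.06 F [ 0.3  0.1 -1.6] gap 53.5 tilt [-3.e-04 -0.e+00 -1.e+00] j6 0.04
top [([443.5, 229.4, 3.8], 0.67), ([467.7, 435.8, -2.4], 0.62), ([637.9, 45.3, 75.6], 0.58)]
49 [[623.7, 12.2, 92.6], [639.5, 16.0, 108.5], [657.5, 74.4, 145.4]]
side [([634.3, 46.4, 72.3], 0.9), ([446.8, 225.6, 2.2], 0.86), ([470.3, 434.4, -0.7], 0.59)]
366 [[606.0, 12.2, 80.2], [625.8, 17.9, 116.4], [663.1, 58.3, 145.9]]
```

View pics/on.png

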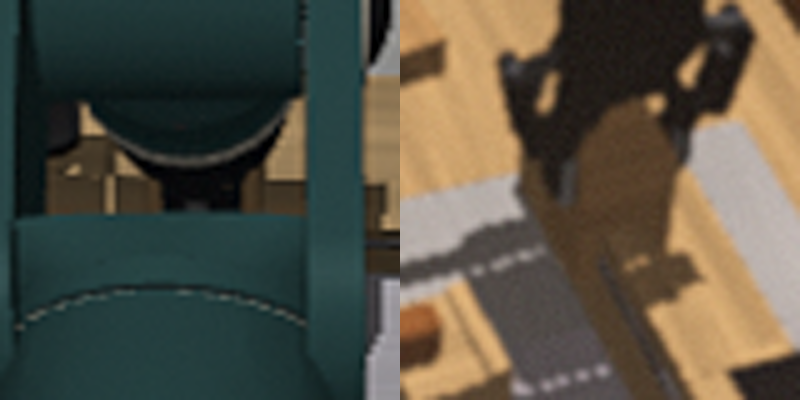

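It's astride the fence but not yet touching, so I'll press until it seats.

```bash
python3 -m pendant '[{"jaw":-1,"offset":[0,0,0.2],"roll":0},{"jaw":-1,"offset":[0,0,0.3],"roll":0},{"jaw":-1,"offset":[0,0,0.4],"roll":0},{"jaw":-1,"offset":[0,0,0.4],"roll":0}]' 
python3 -m pendant '[{"jaw":-1,"offset":[0,0,0.2],"roll":0},{"jaw":-1,"offset":[0,0,0.3],"roll":0},{"jaw":-1,"offset":[0,0,0.3],"roll":0}]'
python3 - <<'E'
from h import *
S=eyes.camera("side");C=cloud(S)
P=C[(C[...,0]>612)&(C[...,0]<658)&(C[...,1]>8)&(C[...,1]<28)&(C[...,2]>112)&(C[...,2]<148)]
print(len(P),np.percentile(P[:,1],[10,50,90]))
E
```

```text
time_s: 6.97
tcp_pos: [638.0, 39.6, 190.0]
orientation: [0.714, 0.701, 0.001, 0.001]
wrist_force: [-14.6, -0.6, 26.7]
finger_gap: 53.1
grasp_force: 56.3
time_s: 7.22
tcp_pos: [638.0, 39.6, 190.0]
orientation: [0.713, 0.701, 0.001, 0.001]
wrist_force: [-29.0, -0.9, 51.4]
finger_gap: 53.5
grasp_force: 59.5
156 [14.0185986  16.64768501 19.12940439]
```

Seated at TCP z 190.0, exactly as expected. I'll relax the push, release and back away to check.

```bash
python3 -m pendant '[{"jaw":-1,"offset":[0,0,-0.4],"roll":0},{"jaw":-1,"offset":[0,0,-0.6],"roll":0},{"jaw":-1,"offset":[0,0,-0.6],"roll":0}]' 
python3 -m pendant '[{"jaw":1,"offset":[0,0,0],"roll":0},{"jaw":1,"offset":[0,0,0],"roll":0},{"jaw":1,"offset":[0,0,0],"roll":0},{"jaw":1,"offset":[0,0,0],"roll":0},{"jaw":1,"offset":[0,0,0],"roll":0}]'
python3 -m pendant '[{"jaw":1,"offset":[0,0,-2],"roll":0},{"jaw":1,"offset":[0,0,-5],"roll":0},{"jaw":1,"offset":[0,0,-8],"roll":0},{"jaw":1,"offset":[-3,-2,-11],"roll":0},{"jaw":1,"offset":[-6,-5,-12],"roll":0}]'
python3 -m pendant '[{"jaw":1,"offset":[-3,-3,0],"roll":0},{"jaw":1,"offset":[-6,-6,0],"roll":0},{"jaw":1,"offset":[-9,-7,0],"roll":0},{"jaw":1,"offset":[-12,-8,0],"roll":0},{"jaw":1,"offset":[-14,-8,0],"roll":0}]'
python3 see.py 73 pics/placed.png
python3 - <<'E'
from h import *
for n in("top","side"):
    c=eyes.camera(n);C=cloud(c)
    P=C[(abs(C[...,0]-637)<45)&(abs(C[...,1]-43)<45)&(C[...,2]>146)&(C[...,2]<160)]
    r=cv2.minAreaRect(P[:,:2].astype(np.float32));print(n,len(P),r,np.median(P[:,2]))
plan((543.5,-215.5,170),0)
E
```

```text
time_s: 7.52
tcp_pos: [638.0, 39.6, 190.2]
orientation: [0.713, 0.701, 0.0, 0.0]
wrist_force: [-0.6, 0.4, -2.3]
finger_gap: 53.4
grasp_force: 53.3
time_s: 7.93
tcp_pos: [637.9, 39.6, 189.6]
orientation: [0.714, 0.701, -0.0, -0.0]
wrist_force: [1.1, -0.3, 0.1]
finger_gap: 85.6
grasp_force: 0.0
time_s: 8.35
tcp_pos: [592.1, -14.7, 311.3]
orientation: [0.713, 0.701, 0.001, 0.001]
wrist_force: [0.2, -1.4, 1.5]
finger_gap: 85.1
grasp_force: 0.0
time_s: 8.77
tcp_pos: [507.0, -155.5, 308.6]
orientation: [0.714, 0.7, 0.0, 0.001]
wrist_force: [1.0, 1.2, 0.6]
finger_gap: 85.1
grasp_force: 0.0
t 8.77 tcp [ 507.  -155.5  308.6] yaw -1.1 offset [20.07 12.62  5.85] roll -0.0 F [1.  1.2 0.6] gap 85.1 tilt [ 9.e-04 -9.e-04 -1.e+00] j6 -0.33
top [([469.9, 436.4, -0.8], 0.92), ([638.6, 47.2, 73.9], 0.87), ([444.4, 228.7, 0.8], 0.82)]
229 [[609.7, 12.3, 79.7], [611.7, 37.9, 109.8], [656.2, 74.1, 145.5]]
side [([448.8, 229.6, 1.1], 0.84), ([638.0, 43.3, 73.0], 0.47)]
57 [[611.2, 11.8, 79.3], [645.0, 15.9, 113.9], [658.3, 21.3, 130.8]]
top 550 ((637.7213745117188, 40.837860107421875), (49.818275451660156, 55.652469635009766), 88.00032043457031) 153.0733936724323
side 20 ((659.626220703125, 40.85413360595703), (32.12482833862305, 7.992979526519775), 63.78694534301758) 151.8499276685028
t 9.07 tcp [ 508.9 -152.9  307.9] yaw -1.01 offset [-6.2   3.57 13.78] roll -1.01 F [-0.2 -0.3  0.5] gap 85.2 tilt [-1.e-04  2.e-04 -1.e+00] j6 -0.32
```

View pics/placed.png

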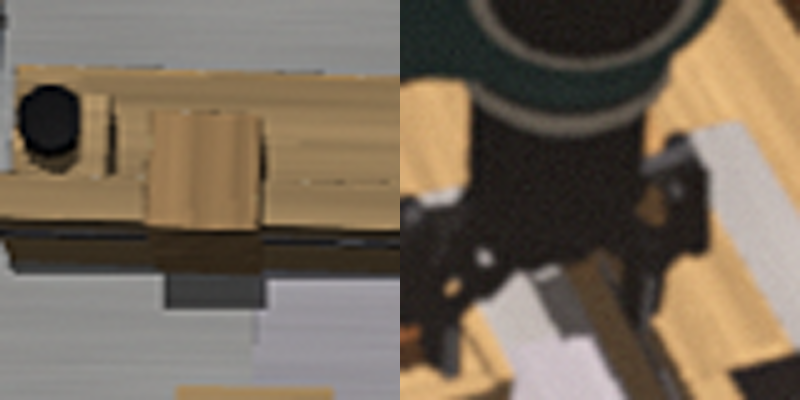

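The saddle is seated: its top is at 153.1, its yaw matches the fence, and its centre is within about 0.7 mm of the line. Next, the handle: first above it.

```bash
python3 -m pendant '[{"jaw":1,"offset":[-3,2,0],"roll":-0.5},{"jaw":1,"offset":[-6,3.5,0],"roll":-1},{"jaw":1,"offset":[-6.2,3.5,3],"roll":-1},{"jaw":1,"offset":[-6.2,3.5,5],"roll":-1},{"jaw":1,"offset":[-6.2,3.5,6],"roll":-1}]'
python3 - <<'E'
from h import *
c=eyes.camera("side");
for n in("crank_handle","wheel_axis"):print(n,[(np.round(r["point"],1).tolist(),round(r["conf"],2)) for r in eyes.spot_point(c,n)])
C=cloud(c);m=(C[...,2]>80)&(C[...,2]<140)&(abs(C[...,0]-543)<25)&(abs(C[...,1]+216)<25);P=C[m];print(len(P),P.min(0),P.max(0))
plan((543.4,-215.2,156),0)
u,v=map(int,px(c,(543,-215,110)));cv2.imwrite("pics/hand.png",cv2.resize(c["color"][v-50:v+50,u-50:u+50],(500,500)))
E
```

```text
time_s: 9.48
tcp_pos: [542.5, -215.4, 244.8]
orientation: [0.707, 0.707, -0.001, -0.002]
wrist_force: [0.5, -0.3, -0.2]
finger_gap: 85.4
grasp_force: 0.0
crank_handle [([542.8, -210.7, 70.0], 0.54)]
wheel_axis [([489.1, -217.1, 67.8], 0.69)]
156 [ 532.24721826 -227.34330074   80.06475483] [ 554.79194978 -205.32263184  135.07457799]
t 9.63 tcp [ 542.7 -215.3  248. ] yaw 0.02 offset [0.01 0.07 9.2 ] roll 0.02 F [0.8 0.4 0.2] gap 85.4 tilt [-6.e-04  3.e-04 -1.e+00] j6 -0.42
```

View pics/hand.png

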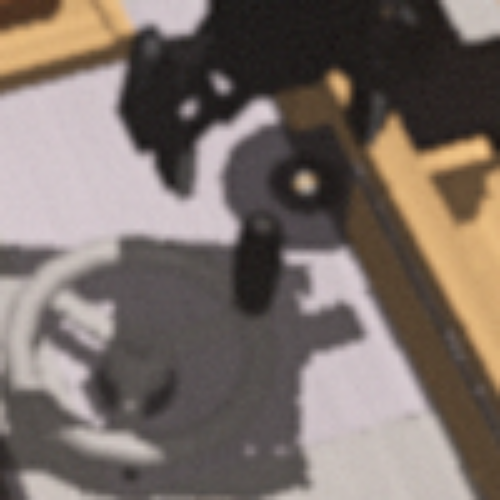

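The open fingers are above the black handle and there's clearance to the fence. Lowering and gripping.

```bash
python3 -m pendant '[{"jaw":1,"offset":[0,0.05,3],"roll":0},{"jaw":1,"offset":[0,0.05,6],"roll":0},{"jaw":1,"offset":[0,0.05,8.2],"roll":0},{"jaw":1,"offset":[0,0.05,9.2],"roll":0},{"jaw":1,"offset":[0,0.05,9.2],"roll":0}]'
python3 -m pendant '[{"jaw":-1,"offset":[0,0,0],"roll":0},{"jaw":-1,"offset":[0,0,0],"roll":0},{"jaw":-1,"offset":[0,0,0],"roll":0},{"jaw":-1,"offset":[0,0,0],"roll":0},{"jaw":-1,"offset":[0,0,0],"roll":0}]' 50
python3 -m pendant '[{"jaw":-1,"offset":[0,0,0],"roll":0},{"jaw":-1,"offset":[0,0,0],"roll":0},{"jaw":-1,"offset":[0,0,0],"roll":0},{"jaw":-1,"offset":[0,0,0],"roll":0},{"jaw":-1,"offset":[0,0,0],"roll":0}]'
```

```text
time_s: 10.05
tcp_pos: [542.9, -215.6, 155.2]
orientation: [0.707, 0.707, -0.0, -0.001]
wrist_force: [0.2, 0.8, -0.1]
finger_gap: 85.1
grasp_force: 0.0
time_s: 10.47
tcp_pos: [543.3, -216.2, 156.8]
orientation: [0.707, 0.707, 0.0, 0.001]
wrist_force: [8.8, -0.2, 6.3]
finger_gap: 25.6
grasp_force: 6.0
time_s: 10.88
tcp_pos: [544.1, -216.3, 157.3]
orientation: [0.707, 0.707, 0.001, 0.002]
wrist_force: [9.1, 0.9, 2.9]
finger_gap: 23.0
grasp_force: 50.2
```

```bash
python3 - <<'E'
import numpy as np
for sg in(-1,1):
  for s in range(0,360,60):
    a=np.radians(sg*s);print("cw" if sg<0 else "ccw",s,[[round(float(6*(np.sin(b)-np.sin(a))),2),round(float(6*(np.cos(b)-np.cos(a))),2)] for b in a+sg*np.radians([12,24,36,48,60])])
E
python3 -m pendant '[{"jaw":-1,"offset":[-0.6,0.1,0],"roll":0},{"jaw":-1,"offset":[-1.25,-0.05,0],"roll":0},{"jaw":-1,"offset":[-1.85,-0.2,0],"roll":0},{"jaw":-1,"offset":[-2.44,-0.44,0],"roll":0},{"jaw":-1,"offset":[-3.0,-0.7,0],"roll":0}]'
```

```text
cw 0 [[-1.25, -0.13], [-2.44, -0.52], [-3.53, -1.15], [-4.46, -1.99], [-5.2, -3.0]]
cw 60 [[-0.51, -1.15], [-0.77, -2.37], [-0.77, -3.63], [-0.51, -4.85], [-0.0, -6.0]]
cw 120 [[0.74, -1.01], [1.67, -1.85], [2.76, -2.48], [3.95, -2.87], [5.2, -3.0]]
cw 180 [[1.25, 0.13], [2.44, 0.52], [3.53, 1.15], [4.46, 1.99], [5.2, 3.0]]
cw 240 [[0.51, 1.15], [0.77, 2.37], [0.77, 3.63], [0.51, 4.85], [0.0, 6.0]]
cw 300 [[-0.74, 1.01], [-1.67, 1.85], [-2.76, 2.48], [-3.95, 2.87], [-5.2, 3.0]]
ccw 0 [[1.25, -0.13], [2.44, -0.52], [3.53, -1.15], [4.46, -1.99], [5.2, -3.0]]
ccw 60 [[0.51, -1.15], [0.77, -2.37], [0.77, -3.63], [0.51, -4.85], [0.0, -6.0]]
ccw 120 [[-0.74, -1.01], [-1.67, -1.85], [-2.76, -2.48], [-3.95, -2.87], [-5.2, -3.0]]
ccw 180 [[-1.25, 0.13], [-2.44, 0.52], [-3.53, 1.15], [-4.46, 1.99], [-5.2, 3.0]]
ccw 240 [[-0.51, 1.15], [-0.77, 2.37], [-0.77, 3.63], [-0.51, 4.85], [-0.0, 6.0]]
ccw 300 [[0.74, 1.01], [1.67, 1.85], [2.76, 2.48], [3.95, 2.87], [5.2, 3.0]]
time_s: 11.3
tcp_pos: [536.8, -246.6, 157.2]
orientation: [0.707, 0.707, 0.001, 0.001]
wrist_force: [3.6, 0.5, 5.5]
finger_gap: 22.9
grasp_force: 50.5
```

The handle follows. Continuing clockwise to −120°.

```bash
python3 -m pendant '[{"jaw":-1,"offset":[-0.86,-0.6,0],"roll":0},{"jaw":-1,"offset":[-1.6,-1.34,0],"roll":0},{"jaw":-1,"offset":[-2.2,-2.2,0],"roll":0}]'
python3 -m pendant '[{"jaw":-1,"offset":[-0.51,-1.15,0],"roll":0},{"jaw":-1,"offset":[-0.77,-2.37,0],"roll":0},{"jaw":-1,"offset":[-0.77,-3.63,0],"roll":0},{"jaw":-1,"offset":[-0.51,-4.85,0],"roll":0},{"jaw":-1,"offset":[0,-6,0],"roll":0}]'
cat > ang.py <<'E'
from h import *
s=bot.sense();d=s["tcp_pos"][:2]-[484.3,-216.2];f=s["wrist_force"]
a=np.arctan2(d[1],d[0]);print("t %.2f ang %.2f r %.1f tangF %.1f radF %.1f gap %.1f grip %.0f Fz %.1f"%(s["time_s"],np.degrees(a),np.hypot(*d),-np.sin(a)*f[0]+np.cos(a)*f[1],f[0]*np.cos(a)+f[1]*np.sin(a),s["finger_gap"],s["grasp_force"],f[2]),np.round(s["tcp_pos"],1))
E
python3 ang.py
```

```text
time_s: 11.55
tcp_pos: [514.7, -269.2, 157.2]
orientation: [0.707, 0.707, 0.0, 0.002]
wrist_force: [4.1, -2.2, 5.5]
finger_gap: 23.4
grasp_force: 50.5
time_s: 11.97
tcp_pos: [453.8, -269.1, 157.2]
orientation: [0.708, 0.707, -0.0, 0.001]
wrist_force: [4.5, 0.2, 7.6]
finger_gap: 22.7
grasp_force: 50.6
t 11.97 ang -119.99 r 61.1 tangF 3.8 radF -2.4 gap 22.7 grip 51 Fz 7.6 [ 453.8 -269.1  157.2]
```

Running at r≈61 with drag of about 4 N. The stop can come any time after −144°, so from here I'll use 10° calls, each followed by a force check.

```bash
cat ang.py > chk.py
cat >> chk.py <<'E'
import sys
t=-np.sin(a)*f[0]+np.cos(a)*f[1]
sys.exit(1 if abs(t)>13 else 0)
E
python3 -m pendant '[{"jaw":-1,"offset":[0.60,-0.86,0],"roll":0},{"jaw":-1,"offset":[0.60,-0.86,0],"roll":0}]' >/dev/null && python3 chk.py &&
python3 -m pendant '[{"jaw":-1,"offset":[0.74,-0.74,0],"roll":0},{"jaw":-1,"offset":[0.74,-0.74,0],"roll":0}]' >/dev/null && python3 chk.py &&
python3 -m pendant '[{"jaw":-1,"offset":[0.86,-0.60,0],"roll":0},{"jaw":-1,"offset":[0.86,-0.60,0],"roll":0}]' >/dev/null && python3 chk.py &&
python3 -m pendant '[{"jaw":-1,"offset":[0.95,-0.44,0],"roll":0},{"jaw":-1,"offset":[0.95,-0.44,0],"roll":0}]' >/dev/null && python3 chk.py &&
python3 -m pendant '[{"jaw":-1,"offset":[1.01,-0.27,0],"roll":0},{"jaw":-1,"offset":[1.01,-0.27,0],"roll":0}]' >/dev/null && python3 chk.py &&
python3 -m pendant '[{"jaw":-1,"offset":[1.04,-0.09,0],"roll":0},{"jaw":-1,"offset":[1.04,-0.09,0],"roll":0}]' >/dev/null && python3 chk.py &&
python3 -m pendant '[{"jaw":-1,"offset":[1.04,0.09,0],"roll":0},{"jaw":-1,"offset":[1.04,0.09,0],"roll":0}]' >/dev/null && python3 chk.py &&
python3 -m pendant '[{"jaw":-1,"offset":[1.01,0.27,0],"roll":0},{"jaw":-1,"offset":[1.01,0.27,0],"roll":0}]' >/dev/null && python3 chk.py &&
python3 -m pendant '[{"jaw":-1,"offset":[0.95,0.44,0],"roll":0},{"jaw":-1,"offset":[0.95,0.44,0],"roll":0}]' >/dev/null && python3 chk.py &&
python3 -m pendant '[{"jaw":-1,"offset":[0.86,0.60,0],"roll":0},{"jaw":-1,"offset":[0.86,0.60,0],"roll":0}]' >/dev/null && python3 chk.py &&
python3 -m pendant '[{"jaw":-1,"offset":[0.74,0.74,0],"roll":0},{"jaw":-1,"offset":[0.74,0.74,0],"roll":0}]' >/dev/null && python3 chk.py &&
python3 -m pendant '[{"jaw":-1,"offset":[0.60,0.86,0],"roll":0},{"jaw":-1,"offset":[0.60,0.86,0],"roll":0}]' >/dev/null && python3 chk.py
```

```text
t 12.13 ang -130.99 r 60.7 tangF -2.8 radF 5.7 gap 23.0 grip 51 Fz 5.3 [ 444.5 -262.   157.2]
t 12.30 ang -140.68 r 60.6 tangF -1.2 radF 4.9 gap 23.2 grip 51 Fz 7.3 [ 437.4 -254.6  157.2]
t 12.47 ang -150.66 r 60.4 tangF -2.8 radF 4.9 gap 22.6 grip 51 Fz 7.4 [ 431.7 -245.8  157.2]
t 12.63 ang -160.65 r 60.2 tangF -2.8 radF 3.9 gap 22.8 grip 51 Fz 8.6 [ 427.5 -236.2  157.2]
t 12.80 ang -170.66 r 60.0 tangF -1.3 radF 1.9 gap 23.0 grip 51 Fz 8.5 [ 425.1 -225.9  157.2]
t 12.97 ang 179.34 r 59.9 tangF -2.3 radF 0.7 gap 22.7 grip 51 Fz 8.1 [ 424.4 -215.5  157.2]
t 13.13 ang 169.31 r 59.7 tangF -1.5 radF -2.5 gap 22.8 grip 51 Fz 6.5 [ 425.6 -205.1  157.2]
t 13.30 ang 159.28 r 59.5 tangF -2.5 radF -5.0 gap 23.0 grip 51 Fz 4.8 [ 428.6 -195.1  157.2]
t 13.47 ang 149.25 r 59.4 tangF -1.5 radF -7.8 gap 23.3 grip 51 Fz 4.7 [ 433.2 -185.8  157.2]
t 13.63 ang 139.22 r 59.3 tangF -1.9 radF -9.1 gap 22.9 grip 51 Fz 3.6 [ 439.4 -177.5  157.2]
t 13.80 ang 129.17 r 59.2 tangF -1.8 radF -9.1 gap 22.8 grip 51 Fz 4.5 [ 446.9 -170.3  157.2]
t 13.97 ang 119.09 r 59.1 tangF -2.0 radF -11.8 gap 22.8 grip 51 Fz 4.9 [ 455.6 -164.6  157.2]
```

```bash
sed -i 's/-216.2\]/-217.3]/' ang.py chk.py
python3 -m pendant '[{"jaw":-1,"offset":[0.34,0.95,0],"roll":0},{"jaw":-1,"offset":[0.34,0.95,0],"roll":0}]' >/dev/null && python3 chk.py &&
python3 -m pendant '[{"jaw":-1,"offset":[0.27,1.01,0],"roll":0},{"jaw":-1,"offset":[0.27,1.01,0],"roll":0}]' >/dev/null && python3 chk.py &&
python3 -m pendant '[{"jaw":-1,"offset":[0.09,1.04,0],"roll":0},{"jaw":-1,"offset":[0.09,1.04,0],"roll":0}]' >/dev/null && python3 chk.py &&
python3 -m pendant '[{"jaw":-1,"offset":[-0.09,1.04,0],"roll":0},{"jaw":-1,"offset":[-0.09,1.04,0],"roll":0}]' >/dev/null && python3 chk.py &&
python3 -m pendant '[{"jaw":-1,"offset":[-0.27,1.01,0],"roll":0},{"jaw":-1,"offset":[-0.27,1.01,0],"roll":0}]' >/dev/null && python3 chk.py &&
python3 -m pendant '[{"jaw":-1,"offset":[-0.44,0.95,0],"roll":0},{"jaw":-1,"offset":[-0.44,0.95,0],"roll":0}]' >/dev/null && python3 chk.py &&
python3 -m pendant '[{"jaw":-1,"offset":[-0.60,0.86,0],"roll":0},{"jaw":-1,"offset":[-0.60,0.86,0],"roll":0}]' >/dev/null && python3 chk.py &&
python3 -m pendant '[{"jaw":-1,"offset":[-0.74,0.74,0],"roll":0},{"jaw":-1,"offset":[-0.74,0.74,0],"roll":0}]' >/dev/null && python3 chk.py &&
python3 -m pendant '[{"jaw":-1,"offset":[-0.86,0.60,0],"roll":0},{"jaw":-1,"offset":[-0.86,0.60,0],"roll":0}]' >/dev/null && python3 chk.py &&
python3 -m pendant '[{"jaw":-1,"offset":[-0.95,0.44,0],"roll":0},{"jaw":-1,"offset":[-0.95,0.44,0],"roll":0}]' >/dev/null && python3 chk.py &&
python3 -m pendant '[{"jaw":-1,"offset":[-1.01,0.27,0],"roll":0},{"jaw":-1,"offset":[-1.01,0.27,0],"roll":0}]' >/dev/null && python3 chk.py &&
python3 -m pendant '[{"jaw":-1,"offset":[-1.04,0.09,0],"roll":0},{"jaw":-1,"offset":[-1.04,0.09,0],"roll":0}]' >/dev/null && python3 chk.py
```

```text
t 14.13 ang 108.99 r 59.7 tangF -1.9 radF -3.2 gap 22.8 grip 51 Fz 9.7 [ 464.9 -160.8  157.2]
t 14.30 ang 98.97 r 59.8 tangF -2.4 radF -2.8 gap 22.9 grip 51 Fz 10.7 [ 475.  -158.2  157.2]
t 14.47 ang 89.00 r 59.8 tangF -2.1 radF -2.9 gap 22.9 grip 51 Fz 10.5 [ 485.3 -157.5  157.2]
t 14.63 ang 79.01 r 59.8 tangF -3.3 radF -2.2 gap 22.6 grip 52 Fz 10.3 [ 495.7 -158.6  157.2]
t 14.80 ang 69.01 r 59.8 tangF -2.4 radF -0.6 gap 22.9 grip 52 Fz 10.1 [ 505.7 -161.4  157.2]
t 14.97 ang 58.98 r 59.9 tangF -1.1 radF -1.3 gap 22.7 grip 52 Fz 9.7 [ 515.2 -165.9  157.2]
t 15.13 ang 48.94 r 60.0 tangF -2.3 radF -0.8 gap 22.9 grip 52 Fz 9.7 [ 523.7 -172.1  157.2]
t 15.30 ang 38.94 r 60.0 tangF -2.4 radF -1.0 gap 22.8 grip 52 Fz 9.9 [ 531.  -179.6  157.2]
t 15.47 ang 28.90 r 60.0 tangF -2.4 radF 0.2 gap 22.7 grip 52 Fz 8.8 [ 536.8 -188.3  157.2]
t 15.63 ang 18.90 r 60.0 tangF -2.1 radF 0.3 gap 22.8 grip 52 Fz 8.2 [ 541.1 -197.8  157.2]
t 15.80 ang 8.94 r 60.1 tangF -3.1 radF 0.8 gap 22.5 grip 52 Fz 8.5 [ 543.7 -208.   157.2]
t 15.97 ang -1.01 r 60.1 tangF -1.7 radF 1.3 gap 22.7 grip 52 Fz 7.1 [ 544.4 -218.4  157.1]
```

One full turn wound and no stop yet. It must come within 80° more.

```bash
python3 -m pendant '[{"jaw":-1,"offset":[-1.04,-0.09,0],"roll":0},{"jaw":-1,"offset":[-1.04,-0.09,0],"roll":0}]' >/dev/null && python3 chk.py &&
python3 -m pendant '[{"jaw":-1,"offset":[-1.01,-0.27,0],"roll":0},{"jaw":-1,"offset":[-1.01,-0.27,0],"roll":0}]' >/dev/null && python3 chk.py &&
python3 -m pendant '[{"jaw":-1,"offset":[-0.95,-0.44,0],"roll":0},{"jaw":-1,"offset":[-0.95,-0.44,0],"roll":0}]' >/dev/null && python3 chk.py &&
python3 -m pendant '[{"jaw":-1,"offset":[-0.86,-0.60,0],"roll":0},{"jaw":-1,"offset":[-0.86,-0.60,0],"roll":0}]' >/dev/null && python3 chk.py &&
python3 -m pendant '[{"jaw":-1,"offset":[-0.74,-0.74,0],"roll":0},{"jaw":-1,"offset":[-0.74,-0.74,0],"roll":0}]' >/dev/null && python3 chk.py &&
python3 -m pendant '[{"jaw":-1,"offset":[-0.60,-0.86,0],"roll":0},{"jaw":-1,"offset":[-0.60,-0.86,0],"roll":0}]' >/dev/null && python3 chk.py &&
python3 -m pendant '[{"jaw":-1,"offset":[-0.44,-0.95,0],"roll":0},{"jaw":-1,"offset":[-0.44,-0.95,0],"roll":0}]' >/dev/null && python3 chk.py &&
python3 -m pendant '[{"jaw":-1,"offset":[-0.27,-1.01,0],"roll":0},{"jaw":-1,"offset":[-0.27,-1.01,0],"roll":0}]' >/dev/null && python3 chk.py
```

```text
t 16.13 ang -6.16 r 60.3 tangF 47.1 radF 3.3 gap 23.0 grip 52 Fz 11.6 [ 544.3 -223.8  156.7]
```

Stop reached. I'll ease the push and read the true stop angle.

```bash
python3 -m pendant '[{"jaw":-1,"offset":[0.35,0,0],"roll":0},{"jaw":-1,"offset":[0.35,0,0],"roll":0},{"jaw":-1,"offset":[0.35,0,0],"roll":0}]' >/dev/null; python3 ang.py
python3 -m pendant '[{"jaw":-1,"offset":[0.05,0,0],"roll":0},{"jaw":-1,"offset":[0.05,0,0],"roll":0},{"jaw":-1,"offset":[0.05,0,0],"roll":0}]' >/dev/null; python3 ang.py
```

```text
t 16.38 ang -5.09 r 60.2 tangF 16.8 radF 8.4 gap 22.9 grip 51 Fz 4.6 [ 544.2 -222.6  156.9]
t 16.63 ang -4.98 r 60.1 tangF 13.5 radF 9.3 gap 22.4 grip 51 Fz 3.2 [ 544.2 -222.5  156.9]
```

The stop angle is about −4.6° at light load. Now winding anticlockwise, starting with the first turn.

```bash
python3 -m pendant '[{"jaw":-1,"offset":[1.38,-0.03,0],"roll":0},{"jaw":-1,"offset":[2.75,-0.34,0],"roll":0},{"jaw":-1,"offset":[4.02,-0.97,0],"roll":0},{"jaw":-1,"offset":[5.10,-1.87,0],"roll":0},{"jaw":-1,"offset":[5.95,-3.0,0],"roll":0}]' >/dev/null; python3 ang.py
python3 -m pendant '[{"jaw":-1,"offset":[0.51,-1.15,0],"roll":0},{"jaw":-1,"offset":[0.77,-2.37,0],"roll":0},{"jaw":-1,"offset":[0.77,-3.63,0],"roll":0},{"jaw":-1,"offset":[0.51,-4.85,0],"roll":0},{"jaw":-1,"offset":[0,-6,0],"roll":0}]' >/dev/null; python3 chk.py &&
python3 -m pendant '[{"jaw":-1,"offset":[-0.74,-1.01,0],"roll":0},{"jaw":-1,"offset":[-1.67,-1.85,0],"roll":0},{"jaw":-1,"offset":[-2.76,-2.48,0],"roll":0},{"jaw":-1,"offset":[-3.95,-2.87,0],"roll":0},{"jaw":-1,"offset":[-5.2,-3,0],"roll":0}]' >/dev/null; python3 chk.py &&
python3 -m pendant '[{"jaw":-1,"offset":[-1.25,0.13,0],"roll":0},{"jaw":-1,"offset":[-2.44,0.52,0],"roll":0},{"jaw":-1,"offset":[-3.53,1.15,0],"roll":0},{"jaw":-1,"offset":[-4.46,1.99,0],"roll":0},{"jaw":-1,"offset":[-5.2,3,0],"roll":0}]' >/dev/null; python3 chk.py
```

```text
t 17.05 ang 61.62 r 58.3 tangF -4.0 radF -44.1 gap 22.7 grip 52 Fz 9.6 [ 512.  -166.   156.9]
t 17.47 ang 121.37 r 58.5 tangF -1.6 radF -51.7 gap 23.1 grip 51 Fz -14.7 [ 453.8 -167.3  157.2]
t 17.88 ang 179.52 r 60.3 tangF -2.7 radF -18.4 gap 22.5 grip 52 Fz -0.5 [ 424.  -216.8  157. ]
t 18.30 ang -121.23 r 62.1 tangF -3.5 radF 21.1 gap 22.9 grip 53 Fz 10.4 [ 452.1 -270.4  157. ]
```

The stop push made the pads slip a little on the handle, and my commanded circle is about 4 mm off in y. I'll re-centre the command here and look at the readings.

```bash
python3 -m pendant '[{"jaw":-1,"offset":[-0.2,0.1,0],"roll":0},{"jaw":-1,"offset":[-0.35,0.1,0],"roll":0},{"jaw":-1,"offset":[-0.35,0.1,0],"roll":0}]' 70; python3 ang.py
python3 -m pendant '[{"jaw":-1,"offset":[0,0,0],"roll":0},{"jaw":-1,"offset":[0,0,0],"roll":0}]'; python3 ang.py
```

```text
time_s: 18.55
tcp_pos: [454.3, -272.5, 157.0]
orientation: [0.708, 0.707, -0.0, 0.001]
wrist_force: [-1.0, -4.7, 6.6]
finger_gap: 22.9
grasp_force: 68.9
t 18.55 ang -118.51 r 62.8 tangF 1.4 radF 4.6 gap 22.9 grip 69 Fz 6.6 [ 454.3 -272.5  157. ]
time_s: 18.72
tcp_pos: [454.2, -272.4, 157.0]
orientation: [0.707, 0.707, -0.0, 0.001]
wrist_force: [-1.6, -6.4, 7.2]
finger_gap: 22.8
grasp_force: 68.9
t 18.72 ang -118.66 r 62.8 tangF 1.6 radF 6.4 gap 22.8 grip 69 Fz 7.2 [ 454.2 -272.4  157. ]
```

By the effective centre the handle is at −120.1° (240°), and the stop works out at about −1.9° true. Free motion down to −1.0° fits that. Continuing up.

```bash
sed -i 's/-217.3\]/-220.5]/' ang.py chk.py
python3 -m pendant '[{"jaw":-1,"offset":[-0.51,1.15,0],"roll":0},{"jaw":-1,"offset":[-0.77,2.37,0],"roll":0},{"jaw":-1,"offset":[-0.77,3.63,0],"roll":0},{"jaw":-1,"offset":[-0.51,4.85,0],"roll":0},{"jaw":-1,"offset":[0,6,0],"roll":0}]' >/dev/null; python3 chk.py &&
python3 -m pendant '[{"jaw":-1,"offset":[0.74,1.01,0],"roll":0},{"jaw":-1,"offset":[1.67,1.85,0],"roll":0},{"jaw":-1,"offset":[2.76,2.48,0],"roll":0},{"jaw":-1,"offset":[3.95,2.87,0],"roll":0},{"jaw":-1,"offset":[5.2,3,0],"roll":0}]' >/dev/null; python3 chk.py &&
python3 -m pendant '[{"jaw":-1,"offset":[1.25,-0.13,0],"roll":0},{"jaw":-1,"offset":[2.44,-0.52,0],"roll":0},{"jaw":-1,"offset":[3.53,-1.15,0],"roll":0},{"jaw":-1,"offset":[4.46,-1.99,0],"roll":0},{"jaw":-1,"offset":[5.2,-3,0],"roll":0}]' >/dev/null; python3 chk.py
```

```text
t 19.13 ang -59.64 r 60.3 tangF -3.1 radF -1.5 gap 22.4 grip 69 Fz 7.7 [ 514.8 -272.5  157. ]
t 19.55 ang 0.82 r 60.4 tangF -2.5 radF -8.6 gap 22.2 grip 70 Fz 8.9 [ 544.7 -219.6  157. ]
t 19.97 ang 60.53 r 60.3 tangF -3.2 radF -17.3 gap 22.4 grip 70 Fz 8.2 [ 514. -168.  157.]
```

Radius is now 60.3 all the way round. On to 660°.

```bash
python3 -m pendant '[{"jaw":-1,"offset":[0.41,-1.18,0],"roll":0},{"jaw":-1,"offset":[0.62,-2.4,0],"roll":0},{"jaw":-1,"offset":[0.62,-3.63,0],"roll":0},{"jaw":-1,"offset":[0.36,-4.85,0],"roll":0},{"jaw":-1,"offset":[-0.15,-6,0],"roll":0}]' >/dev/null; python3 chk.py &&
python3 -m pendant '[{"jaw":-1,"offset":[-0.74,-1.01,0],"roll":0},{"jaw":-1,"offset":[-1.67,-1.85,0],"roll":0},{"jaw":-1,"offset":[-2.76,-2.48,0],"roll":0},{"jaw":-1,"offset":[-3.95,-2.87,0],"roll":0},{"jaw":-1,"offset":[-5.2,-3,0],"roll":0}]' >/dev/null; python3 chk.py &&
python3 -m pendant '[{"jaw":-1,"offset":[-1.25,0.13,0],"roll":0},{"jaw":-1,"offset":[-2.44,0.52,0],"roll":0},{"jaw":-1,"offset":[-3.53,1.15,0],"roll":0},{"jaw":-1,"offset":[-4.46,1.99,0],"roll":0},{"jaw":-1,"offset":[-5.2,3,0],"roll":0}]' >/dev/null; python3 chk.py &&
python3 -m pendant '[{"jaw":-1,"offset":[-0.51,1.15,0],"roll":0},{"jaw":-1,"offset":[-0.77,2.37,0],"roll":0},{"jaw":-1,"offset":[-0.77,3.63,0],"roll":0},{"jaw":-1,"offset":[-0.51,4.85,0],"roll":0},{"jaw":-1,"offset":[0,6,0],"roll":0}]' >/dev/null; python3 chk.py
```

```text
t 20.38 ang 120.38 r 59.8 tangF -3.4 radF -8.3 gap 22.7 grip 69 Fz 5.4 [ 454.  -168.9  157. ]
t 20.80 ang -179.06 r 60.1 tangF -2.9 radF -12.7 gap 22.4 grip 70 Fz 4.0 [ 424.2 -221.5  157. ]
t 21.22 ang -119.18 r 60.5 tangF -3.5 radF -15.3 gap 22.6 grip 70 Fz 10.3 [ 454.8 -273.3  156.9]
t 21.63 ang -59.98 r 60.7 tangF -3.2 radF -12.7 gap 22.5 grip 70 Fz 13.7 [ 514.7 -273.1  156.9]
```

```bash
python3 -m pendant '[{"jaw":-1,"offset":[0.74,1.01,0],"roll":0},{"jaw":-1,"offset":[1.67,1.8,0],"roll":0},{"jaw":-1,"offset":[2.76,2.4,0],"roll":0},{"jaw":-1,"offset":[3.95,2.8,0],"roll":0},{"jaw":-1,"offset":[5.0,2.93,0],"roll":0}]' >/dev/null; python3 ang.py
python3 -m pendant '[{"jaw":-1,"offset":[0,0,0],"roll":0},{"jaw":-1,"offset":[0,0,0],"roll":0},{"jaw":-1,"offset":[0,0,0],"roll":0}]' >/dev/null; python3 ang.py
python3 - <<'E'
from h import *
for n in("side","top"):
    c=eyes.camera(n)
    for l in("saddle","crank_handle"):print(n,l,[(np.round(r["point"],1).tolist(),round(r["conf"],2)) for r in eyes.spot_point(c,l)])
    C=cloud(c);P=C[(abs(C[...,0]-637)<45)&(abs(C[...,1]-43)<45)&(C[...,2]>146)&(C[...,2]<160)]
    if len(P)>3:print(len(P),cv2.minAreaRect(P[:,:2].astype(np.float32)))
    cv2.imwrite(f"pics/{n}_end.png",c["color"])
E
```

```text
t 22.05 ang -2.43 r 60.1 tangF -2.4 radF 1.1 gap 22.7 grip 70 Fz 6.7 [ 544.4 -223.   157. ]
t 22.30 ang -2.35 r 60.0 tangF 2.3 radF 5.2 gap 22.6 grip 70 Fz 4.8 [ 544.3 -223.   157. ]
side saddle []
side crank_handle [([543.8, -214.7, 71.2], 0.53)]
top saddle [([636.4, 42.8, 73.8], 0.73), ([445.8, 229.1, -0.9], 0.65), ([468.6, 435.4, -0.8], 0.58), ([471.3, -344.0, 30.2], 0.33)]
top crank_handle [([543.5, -218.5, 69.6], 0.36)]
547 ((637.7001953125, 40.890647888183594), (50.04286193847656, 55.186092376708984), 87.43982696533203)
```

View pics/side_end.png

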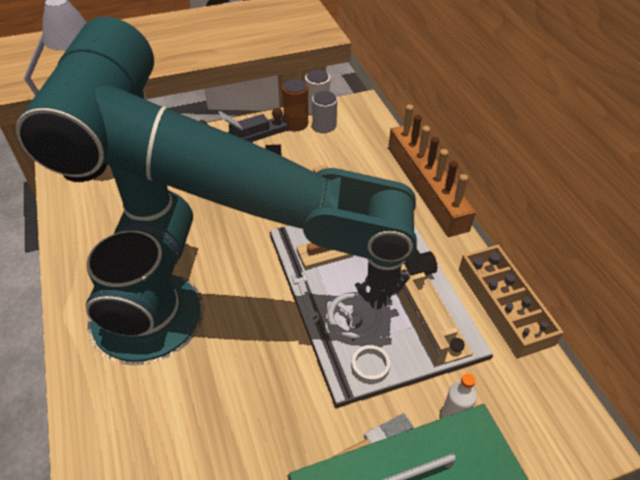

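The arm is holding the handle within about 1° of two full turns above the stop. The saddle is still seated on the line and the other things haven't moved. Handing in.

```bash
python3 -c "
from rig import ticket
print(ticket.job_done())"
```

```text
the job is handed in; nothing more can be done
None
```

I handed the job in at about 22 s with no verdict returned: the saddle stop is seated astride the fence, about 0.7 mm off the pencil line, and released; the lift was wound down to its stop and back up two turns (within about 1° by my estimate, as the pads slipped about 3 mm on the handle at the stop), with the handle still gripped.

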